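Count three clicks on the catch and open the pick box

ROBOT

A 6-joint arm with a two-finger parallel gripper is mounted at the origin on the work surface. World frame = base frame: x ahead of the robot, y to its left, z up, the work surface at z = 0. Lengths are in m, angles in rad, forces in N, time in s.
With the tool pointing down it reaches from about 0.35 to 0.8 m from the base axis. Payload 7.3 kg.
Tool frame: the origin (TCP) lies on the centre line of the jaws, within the pads' length; the fingertips stand 11 mm ahead of it and the grasp point (between the pads) lies 8 mm behind it; z points along the fingers, y is the direction in which the jaws open and shut (so a half turn about z gives the same grasp; the last joint's range is limited). The gripper opens to 85 mm and grips with 20 to 120 N. Pads are 22 mm wide; open, the fingers measure 114 mm over their backs; the gripper's body (76 mm by 85 mm) begins 54 mm behind the grasp point. The pads swing forward as they close: fully open they stand 13 mm farther back than shut.
Start: joints at [-1.491, 0.342, 1.524, -0, 1.275, -0.146], TCP at [0.118, -0.512, 0.222] pointing down, gripper open.
Joint ranges: [-2.53, 2.53], [-0.77, 2.02], [0.04, 2.7], [-1, 4.14], [0.28, 2.66], [-3.11, 3.11]. Speed limits (rad/s): [2.57, 2.57, 3.14, 3.14, 3.14, 3.14].

INTERFACE

Orientations are given as a rotation vector (axis times angle).
In Python, from station import arm, planner, viewer, workorder, nets gives the robot as it stands. Calls block until the motion is done:
- arm.movep(position, orientation): joint-space move of the TCP to a pose.
- arm.move_l(position, orientation=None, feed=0.15): straight line of the TCP; orientation=None keeps the orientation; feed is the mean speed in m/s.
- arm.movej(angles): joint-space move.
- arm.open_jaws() and arm.clamp(grasp_force=None): open the fingers fully, or close them until they stop; grasp_force is the grip in N (None keeps the last).
- arm.hold(seconds).
- planner.inverse_kinematics(position, orientation): joint angles nearest the present ones, or None.
- viewer.camera(name): name is "side" or "top" or "wrist"; returns a dict with "color" (384x512x3 uint8, red, green, blue), "vfov" (degrees; the focal length in pixels is half the picture's height over the tangent of half this angle, whatever the lens; pixels are square), "cx", "cy" (the principal point, pixels), "T" (4x4, takes a point from camera to world coordinates); the wrist camera has in their place "hand_eye" (4x4, takes a point from camera to tool coordinates, whose origin is the TCP and whose axes are the flange's). Camera axes: x right, y down, z forward; pixel columns grow to the right and rows downward; lengths in m; the calibration is good to about 2 mm. The wrist camera is an equidistant fisheye: a pixel r from the principal point sees the ray r / f radians off the axis. A picture is of the moment at which its call begins: read the wrist's pose just before it. There is no depth.
A pose or a line that the arm cannot do raises arm.PlanningError and nothing moves.
- workorder.close_job(): hands the job in, once; it reports no verdict.
Trained networks look in a picture, given as the dict that the camera call returned (one of the last four; its "shot" number tells which), for a name from the list of things; names that differ only in an ending like _2 or _b are one class to them, and where a whole thing is asked for, a point or a joint stands for the part that bears it (a point fixed in the world has none). Each returns a list of dicts, best first, with "conf" (0 to 1); they miss things now and then, are a little off and sometimes report something else, mostly with a low value. They report only what shows in the picture. A call takes as long as a camera call.
- nets.recognise(picture, label): "centre" ([x, y, z] in m, in the coordinates of the camera as it stood for that picture, good to about 4 mm: the middle of the surface that is visible of it).
- nets.masks_of(picture, label): "mask" (384x512 bool, what is visible of it).
Readings, each from a call of its own:
- arm.get_t(): time.
- arm.get_qpos(): joint angles.
- arm.get_qvel(): joint speeds.
- arm.get_joint_efforts(): joint torques, N m.
- arm.get_eef_pos(): TCP position.
- arm.get_eef_rot(): TCP orientation.
- arm.get_ft_force(): force on the tool from outside, world axes, zero at the start.
- arm.get_wrist_torque(): the same for the moment, N m.
- arm.get_opening(): opening from 0.0 (shut) to 1.0 (fully open).
Only numpy, scipy, OpenCV 4.12 (cv2) and the standard library are available. Lean on these libraries where they do the work, as an engineer would, in place of code of your own. Each camera call takes 0.05 s, during which the arm holds its last target. There are 200 camera calls.

TASK

Open the cedar pick box for a customer: push the thumb lever of the catch beside it clockwise (seen from above) by exactly three clicks, counting each as it snaps over, so that the slot in the brass disc stands over the lid's tongue. Then raise the glass lid until it stands well past half-way open by itself, and let go. Push the lever gently, do not wrench the lid against the catch, and leave the things lying on the counter alone.

Things in the scene. Friction and masses are not known exactly. Their poses are not given: they have to be found in the camera images.
- box: fixed cedar display box, 160 (its x) x 220 (its y) x 60 mm high, three picks in felt inside. Origin under its centre on the counter; x towards the lid's hinge (away from the robot), y towards the catch, z up.
- lid: glass lid with a cedar frame, 160 x 220 x 8 mm, about 0.25 kg. Origin on the hinge line (along y): 80 mm along +x and 60.5 mm above the box's origin. Shut, its axes are parallel to the box's; it opens by turning about +y, front edge up, at most 1.5 rad. The hinge is stiff: the lid stays where it is left; lifting takes 3 to 5 N at the handle.
- lid_handle (a point): centre of the lid's brass handle: a round bar 14 mm thick, 36 mm long along the hinge direction (y), on two 8 mm stems, 26 mm above the lid's top; 148 mm in front of the hinge line and 34 mm above it when shut. Its ends are flat and free: pads closed on the two ends let the bar turn between them.
- lid_tongue (a point): tip of the brass tongue, 6 mm wide and 4 mm thick, that sticks out of the lid's +y side, 110 mm in front of the hinge line, under the rim of the catch's disc. The disc holds the lid shut (1 degree of play) unless the disc's slot stands over the tongue.
- catch: fixed catch at the box's +y side: round walnut housing, 104 mm across, 58 mm high. Origin under its centre on the counter, on the upright axis of disc and lever, at (-30, 163) mm in the box's frame; axes parallel to the box's. Disc and lever turn about this axis, separately, with play between them. The mechanism is hidden inside.
- disc_axis (a point): centre of the catch's brass disc (96 mm across, top 72 mm above the counter, one 9 mm slot in its rim). The disc clicks into notches 9 degrees apart. It starts in the first; the slot is over the tongue in the fourth, three clicks clockwise seen from above; two more notches follow, then a stop.
- lever: steel thumb lever. Origin on the catch's axis at counter height; it points along its own +x, z up. At the start it points 134 to 140 degrees anticlockwise from the box's +x; it can turn some 100 degrees clockwise (pad moves away from the robot). It stays where it is left. Before it takes the disc along there is free play of unknown extent, 0 to 45 degrees, with a drag under 1 N.
- lever_pad (a point): centre of the lever's thumb plate, 65 mm from the axis, 98 mm up: 24 mm wide along the lever, 8 mm thick (the way it is pushed), 76 to 118 mm above the counter. After the play the push here rises to 5 to 8 N, then falls; half-way to the next notch the disc snaps ahead (a click), leaving 4.5 degrees of play before the next rise. Over 18 N of push or squeeze harms it.
- pickup_cover: bystander: chrome pickup cover, 70 x 38 x 18 mm, lying on the counter near the box; origin under its centre. Leave it alone.
- tuning_machine: bystander: gold-plated tuning machine, about 31 x 53 x 12 mm, lying on the counter near the box; origin under its gear case. Leave it alone.
- thumb_pick: bystander: silver thumb pick, a ring 23 mm across and 11 mm high with a blade, on the counter near the box; origin under the ring's centre. Leave it alone.

How it is judged:
At the end, for the whole second after the job is handed in: The lid stands open by more than 0.8 rad (46 degrees; fully open is 1.5 rad) and is at rest (angle between lid_handle's own z axis and vertical above 0.8 rad and angular speed of lid below 0.05 rad/s); the robot touches nothing.
It fails at once if the lever is pushed with more than 18 N (contact force between any of the arm, the fingers and lever above 18 N).
It fails at once if the lid is pulled against the catch with more than 15 N (contact force between lid and catch above 15 N).
It fails at once if the pickup cover is moved more than 15 mm (distance of pickup_cover from where it was at the start of the episode above 0.015 m).
It fails at once if the tuning machine is moved more than 15 mm (distance of tuning_machine from where it was at the start of the episode above 0.015 m).
It fails at once if the thumb pick is moved more than 15 mm (distance of thumb_pick from where it was at the start of the episode above 0.015 m).
It also fails if it takes over 72 s, if anything falls off the work surface, if the arm or the gripper's body presses on something with over 40 N, if the wrist force passes 120 N, or if a joint passes its speed limit or range.

## Working session

There is one attempt and no reset: what is moved stays moved. The work goes in short steps, each a Python script; the robot and the scene stay as the last script left them, time stands still between calls to the robot, and variables do not carry over. Pictures are saved under pics/ and viewed, about 8 in all and at most 12, crops included, and the job is handed in when it is done.

```bash
ls; mkdir -p pics
cat > h.py <<'E'
import numpy as np, cv2
from scipy.spatial.transform import Rotation as R
from station import arm, planner, viewer, workorder, nets
def save(p,n): cv2.imwrite('pics/'+n,p['color'][:,:,::-1])
def T_wrist(p,pos,rot):
    T=np.eye(4);T[:3,:3]=R.from_rotvec(rot).as_matrix();T[:3,3]=pos
    return T@np.array(p['hand_eye'])
def rec(p,l,T):
    o=nets.recognise(p,l)
    return [(round(d['conf'],2),np.round((T@np.r_[d['centre'],1])[:3],4)) for d in o[:2]]
E
python3 - <<'E'
from h import *
print(arm.get_t(), arm.get_eef_rot(), arm.get_ft_force())
a=viewer.camera('top'); b=viewer.camera('side')
for n,p in(('top',a),('side',b)):
    save(p,n+'0.png'); print(n,np.round(p['T'],3).tolist(),p['vfov'],p['cx'],p['cy'])
    for l in ['box','lid','lid_handle','lid_tongue','catch','disc_axis','lever','lever_pad','pickup_cover','tuning_machine','thumb_pick']:
        print(l,rec(p,l,np.array(p['T'])))
print(arm.get_t())
E
```

```text
pics
0.0 [-3.12003986e+00 -3.53787320e-01 -2.00773890e-05] [ 0.0449287  -0.11811956 -0.01255531]
top [[0.013, -0.994, 0.104, 0.465], [-1.0, -0.014, -0.007, -0.059], [0.009, -0.104, -0.995, 1.105], [0.0, 0.0, 0.0, 1.0]] 43.40941330863552 255.21372688105345 187.8923445248891
box [(0.73, array([ 0.5955, -0.0959,  0.0622]))]
lid [(0.64, array([ 0.6155, -0.1247,  0.0621]))]
lid_handle [(0.76, array([ 0.6128, -0.1266,  0.0625]))]
lid_tongue [(0.98, array([ 0.6144, -0.1265,  0.0671])), (0.29, array([ 0.6391, -0.3037,  0.0185]))]
catch [(0.72, array([0.5677, 0.0328, 0.0776])), (0.2, array([ 0.6124, -0.1265,  0.0685]))]
disc_axis [(0.89, array([0.5723, 0.033 , 0.074 ]))]
lever []
lever_pad [(0.8, array([0.5599, 0.0488, 0.0821])), (0.52, array([ 0.6403, -0.3013,  0.0192]))]
pickup_cover [(0.64, array([ 0.636 , -0.3002,  0.0215]))]
tuning_machine [(0.77, array([ 0.4822, -0.2139,  0.0085])), (0.37, array([0.5692, 0.034 , 0.0768]))]
thumb_pick []
side [[-0.984, -0.073, 0.16, 0.467], [-0.175, 0.517, -0.838, 0.552], [-0.021, -0.853, -0.521, 0.481], [0.0, 0.0, 0.0, 1.0]] 50.85011231947518 251.8557590480935 189.33686447793212
box [(0.7, array([ 0.5958, -0.0198,  0.0659]))]
lid [(0.68, array([ 0.6134, -0.1004,  0.0625]))]
lid_handle [(0.65, array([ 0.6174, -0.1032,  0.0662]))]
lid_tongue [(0.93, array([ 0.6161, -0.1008,  0.0683]))]
catch [(0.8, array([0.5709, 0.0753, 0.056 ]))]
disc_axis [(0.89, array([0.565 , 0.0701, 0.0578]))]
lever [(0.55, array([0.538 , 0.0722, 0.0799])), (0.3, array([ 0.4794, -0.2017,  0.0106]))]
lever_pad [(0.97, array([0.5414, 0.0717, 0.0855]))]
pickup_cover []
tuning_machine [(0.53, array([ 0.4816, -0.201 ,  0.0113]))]
thumb_pick [(0.74, array([0.6856, 0.0894, 0.009 ]))]
1.2
```

View pics/top0.png

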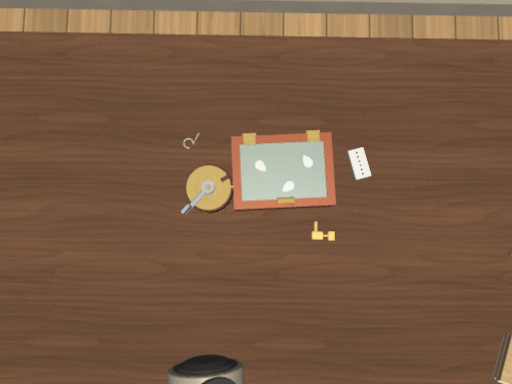

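View pics/side0.png

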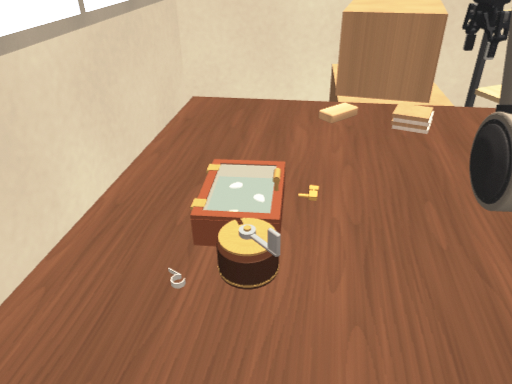

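Both views agree: the lid handle is at top px (286,201), the disc centre at (209,188), the slot at (225,179) and the tongue at (233,186). The lever points lower-left, with its pad at (185,210). Next is a close look from above.

```bash
cat >> h.py <<'E'
def down(yaw): # tool z down, tool x at yaw
    c,s=np.cos(yaw),np.sin(yaw)
    return R.from_matrix(np.array([[c,s,0],[s,-c,0],[0,0,-1]])).as_rotvec()
def fpix(p): return 192/np.tan(np.radians(p['vfov'])/2)
def ray(p,uv,fish):
    d=np.array([uv[0]-p['cx'],uv[1]-p['cy']])/fpix(p)
    if not fish: return np.r_[d,1]
    r=np.hypot(*d); return np.r_[d/r*np.sin(r),np.cos(r)]
def hit(p,uv,T,z,fish=True):
    d=T[:3,:3]@ray(p,uv,fish); return T[:3,3]+d*(z-T[2,3])/d[2]
E
python3 - <<'E'
from h import *
import pickle
arm.movep([0.53,-0.03,0.27],down(0)); 
pos,rot=arm.get_eef_pos(),arm.get_eef_rot()
p=viewer.camera('wrist'); T=T_wrist(p,pos,rot)
print(arm.get_t(),pos,np.round(p['hand_eye'],3).tolist(),p['vfov'],p['cx'],p['cy'],arm.get_ft_force())
pickle.dump((p,T),open('w1.pkl','wb'))
cv2.imwrite('pics/w1.png',cv2.resize(p['color'][:,:,::-1],(800,600),interpolation=cv2.INTER_CUBIC))
for l in ['lid','lid_handle','disc_axis','lever','lever_pad']:
    print(l,rec(p,l,T))
    for m in nets.masks_of(p,l)[:1]:
        v,u=np.nonzero(m['mask']); print('  mask',len(u),u.mean().round(1),v.mean().round(1),u.min(),u.max(),v.min(),v.max())
        cv2.imwrite(f'm_{l}.png',m['mask'].astype('uint8')*255)
E
```

```text
3.5167 [ 0.52996102 -0.03077636  0.26990761] [[0.0, -0.946, -0.324, 0.082], [1.0, -0.0, 0.001, 0.001], [-0.001, -0.324, 0.946, -0.153], [0.0, 0.0, 0.0, 1.0]] 65.70646984690485 257.13347099146324 188.57412367753108 [0.12298921 0.87397116 0.45130732]
lid [(0.88, array([ 0.6176, -0.121 ,  0.067 ]))]
  mask 22334 328.0 91.3 240 415 21 160
lid_handle [(0.91, array([ 0.6163, -0.1162,  0.0639]))]
  mask 22440 327.9 91.1 240 416 22 161
disc_axis [(0.72, array([0.5739, 0.0338, 0.0722]))]
  mask 5617 202.4 124.2 152 246 81 182
lever []
  mask 1000 185.8 142.4 152 212 113 182
lever_pad [(0.62, array([0.5587, 0.0405, 0.0859]))]
  mask 965 186.4 141.2 153 212 112 181
```

View pics/w1.png

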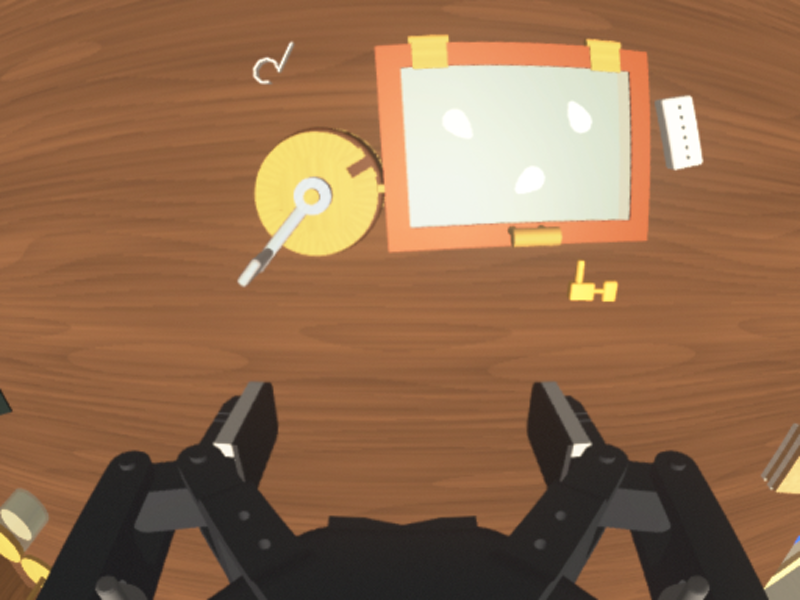

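Run:
```python
from h import *
import pickle
from scipy.optimize import least_squares
p,T=pickle.load(open('w1.pkl','rb')); s=1.5625
px={k:np.array(v)/s for k,v in dict(tl=(376,46),tr=(648,53),br=(648,241),bl=(388,251),disc=(318,193),hl=(513,237),hr=(561,237)).items()}
mod=dict(tl=(80,110,68.5),tr=(80,-110,68.5),br=(-80,-110,68.5),bl=(-80,110,68.5),disc=(-30,163,72),hl=(-68,18,97),hr=(-68,-18,97))
h={k:hit(p,px[k],T,mod[k][2]/1e3)[:2] for k in px}
def f(q):
    c,sn=np.cos(q[2]),np.sin(q[2]); M=np.array([[c,-sn],[sn,c]])
    return np.array([M@np.array(mod[k][:2])/1e3+q[:2]-h[k] for k in h]).ravel()
r=least_squares(f,[.61,-.12,.05]); print(r.x); print(dict(zip(h,np.round(r.fun.reshape(-1,2)*1e3,1))))
q=r.x;c,sn=np.cos(q[2]),np.sin(q[2]);M=np.array([[c,-sn],[sn,c]])
W=lambda x,y:M@np.array([x,y])/1e3+q[:2]
C=W(-30,163);print('catch',C,'handle',W(-68,0))
for n,uv in dict(tip=(240,282),top_in=(268,252),mid=(255,268)).items():
    w=hit(p,np.array(uv)/s,T,.118)[:2]-C; print(n,np.hypot(*w),np.degrees(np.arctan2(w[1],w[0])))
hub=hit(p,np.array((312,196))/s,T,.085); print('hub',hub)
np.save('box.npy',q)
```

```text
[ 0.61278238 -0.12770746  0.05713667]
{'tl': array([ 0.6, -0.5]), 'tr': array([ 0., -0.]), 'br': array([0.1, 0.9]), 'bl': array([-0.2, -1.4]), 'disc': array([-0.2,  1.4]), 'hl': array([-0.8, -0.9]), 'hr': array([0.4, 0.5])}
catch [0.57352312 0.03331338] handle [ 0.54489334 -0.13159064]
tip 0.07563657078378513 138.0001260824202
top_in 0.04417805513289988 141.555064232373
mid 0.05971252600341599 140.35703483804664
hub [0.57298868 0.03409758 0.085     ]
```

```bash
cat > push.py <<'E'
from h import *
q=np.load('box.npy'); C=np.array([0.57335,0.0337])
def pose(thd,z=.103,extra=0):
    th=np.radians(thd); u=np.array([np.cos(th),np.sin(th)]); t=np.array([u[1],-u[0]])
    xy=C+.065*u-(.015+extra)*t
    return np.r_[xy,z],down(th-np.pi/2),t,u
def push(th,step,thend,base,clicks=1):
    """advance until n clicks (force peak >3.5 N then below 40% of it)"""
    pk=0;n=0;log=[]
    while th>thend:
        th-=step; P,o,t,u=pose(th); arm.move_l(P,o,feed=.02)
        f=-(arm.get_ft_force()-base); ft=f[:2]@t; log.append((round(th,2),round(ft,2),round(f[:2]@u,1)))
        if ft>13: print('ABORT force'); break
        if pk>3.5 and ft<.4*pk: n+=1; print('CLICK',n,th,'peak',round(pk,2)); pk=0
        pk=max(pk,ft)
        if n>=clicks: break
    for i in range(0,len(log),6): print(*log[i:i+6])
    print('t',arm.get_t(),'th',th); return th
E
python3 - <<'E'
from push import *
arm.clamp(20)
P,o,t,u=pose(140,.20,.015); arm.movep(P,o)
P,o,t,u=pose(140,.103,.015); arm.move_l(P,o,feed=.08); arm.hold(.3)
base=np.array(arm.get_ft_force()); np.save('base.npy',base); print(base,arm.get_t(),arm.get_opening(),arm.get_qpos())
P,o,t,u=pose(140,.103,.004); arm.move_l(P,o,feed=.05)
push(144,1,136,base)
E
```

```text
[-0.1777808  -0.18010598  0.4290963 ] 7.175 -0.0002431598107506242 [-4.75165885e-02  4.39995279e-01  1.73664581e+00  2.66772467e-05
  9.64565162e-01  6.50596394e-01]
(143, np.float64(-0.29), np.float64(-0.5)) (142, np.float64(-0.38), np.float64(0.0)) (141, np.float64(0.67), np.float64(0.2)) (140, np.float64(-0.05), np.float64(-0.2)) (139, np.float64(0.12), np.float64(-0.7)) (138, np.float64(-0.71), np.float64(-0.3))
(137, np.float64(-0.34), np.float64(0.5)) (136, np.float64(-0.39), np.float64(0.5))
t 9.5417 th 136
```

Run:
```python
from push import *
th=push(136,.75,85,np.load('base.npy')); np.save('th.npy',th)
pos,rot=arm.get_eef_pos(),arm.get_eef_rot(); p=viewer.camera('wrist')
cv2.imwrite('pics/w2.png',cv2.resize(p['color'][:,:,::-1],(800,600),interpolation=cv2.INTER_CUBIC))
```

```text
CLICK 1 96.25 peak 7.16
(135.25, np.float64(0.55), np.float64(0.5)) (134.5, np.float64(-0.67), np.float64(0.6)) (133.75, np.float64(0.44), np.float64(-0.2)) (133.0, np.float64(0.19), np.float64(0.1)) (132.25, np.float64(-0.53), np.float64(0.2)) (131.5, np.float64(0.16), np.float64(0.3))
(130.75, np.float64(0.36), np.float64(-0.5)) (130.0, np.float64(-0.51), np.float64(-0.3)) (129.25, np.float64(-1.01), np.float64(-0.3)) (128.5, np.float64(0.27), np.float64(-0.9)) (127.75, np.float64(-0.66), np.float64(-0.7)) (127.0, np.float64(-0.74), np.float64(-0.3))
(126.25, np.float64(0.02), np.float64(-0.0)) (125.5, np.float64(-0.9), np.float64(-0.5)) (124.75, np.float64(-0.06), np.float64(-0.7)) (124.0, np.float64(-0.92), np.float64(0.6)) (123.25, np.float64(-1.2), np.float64(0.0)) (122.5, np.float64(0.27), np.float64(-0.1))
(121.75, np.float64(-0.16), np.float64(0.9)) (121.0, np.float64(0.53), np.float64(0.3)) (120.25, np.float64(-0.25), np.float64(0.1)) (119.5, np.float64(-1.05), np.float64(0.5)) (118.75, np.float64(-0.34), np.float64(-0.4)) (118.0, np.float64(-0.41), np.float64(0.1))
(117.25
[... 599 characters left out ...]
 np.float64(-0.9)) (106.75, np.float64(0.25), np.float64(-0.2)) (106.0, np.float64(-0.46), np.float64(0.3)) (105.25, np.float64(-0.12), np.float64(0.4)) (104.5, np.float64(-0.47), np.float64(0.5))
(103.75, np.float64(-0.04), np.float64(-0.3)) (103.0, np.float64(-0.65), np.float64(-0.1)) (102.25, np.float64(-0.06), np.float64(1.0)) (101.5, np.float64(0.03), np.float64(-0.1)) (100.75, np.float64(2.51), np.float64(-0.1)) (100.0, np.float64(3.71), np.float64(-1.4))
(99.25, np.float64(5.14), np.float64(-0.2)) (98.5, np.float64(6.27), np.float64(-0.2)) (97.75, np.float64(7.16), np.float64(0.4)) (97.0, np.float64(5.71), np.float64(0.1)) (96.25, np.float64(0.52), np.float64(-0.9))
t 22.7917 th 96.25
```

View pics/w2.png

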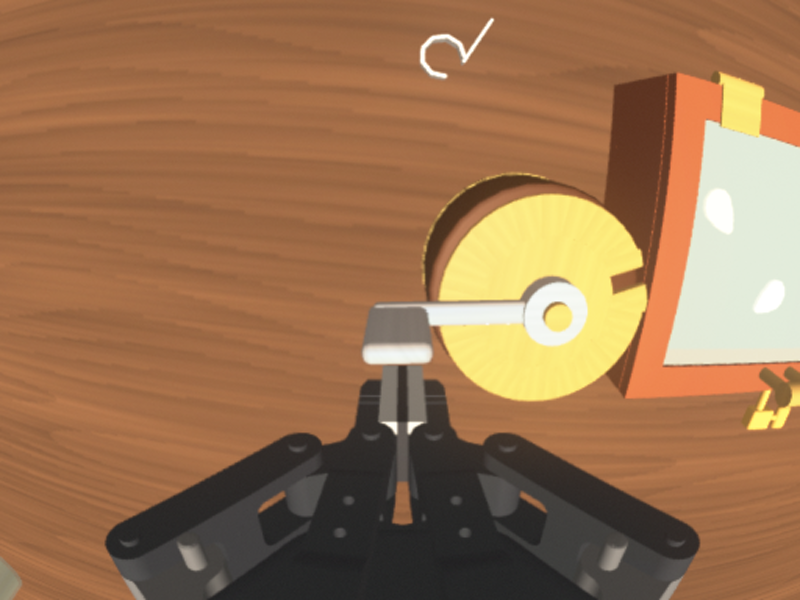

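The picture shows the pad squarely in front of the fingers at (398,345), and the slot at (628,278), moved toward the tongue but not over it. Click 1 was clean, with a 7.2 N peak. I expect the next two near 87.3° and 78.3°.

Run:
```python
from push import *
base=np.load('base.npy')
th=push(96.25,.75,76.5,base,clicks=2); np.save('th.npy',th)
arm.hold(.2)
P,o,t,u=pose(th,.103,.012); arm.move_l(P,o,feed=.08)
P,o,t,u=pose(th,.20,.03); arm.move_l(P,o,feed=.15)
p=viewer.camera('wrist')
cv2.imwrite('pics/w3.png',cv2.resize(p['color'][:,:,::-1],(800,600),interpolation=cv2.INTER_CUBIC)); print(arm.get_t())
```

```text
CLICK 1 87.25 peak 7.56
CLICK 2 78.25 peak 7.49
(95.5, np.float64(-0.05), np.float64(-0.3)) (94.75, np.float64(0.86), np.float64(-0.3)) (94.0, np.float64(-0.57), np.float64(-0.1)) (93.25, np.float64(0.03), np.float64(-0.3)) (92.5, np.float64(0.47), np.float64(0.2)) (91.75, np.float64(2.38), np.float64(0.2))
(91.0, np.float64(4.03), np.float64(-1.0)) (90.25, np.float64(4.61), np.float64(-0.2)) (89.5, np.float64(6.64), np.float64(0.2)) (88.75, np.float64(7.56), np.float64(-0.1)) (88.0, np.float64(5.76), np.float64(-0.7)) (87.25, np.float64(-0.16), np.float64(0.2))
(86.5, np.float64(0.33), np.float64(0.0)) (85.75, np.float64(-0.18), np.float64(0.1)) (85.0, np.float64(-0.0), np.float64(-0.1)) (84.25, np.float64(-0.18), np.float64(0.7)) (83.5, np.float64(1.93), np.float64(-0.4)) (82.75, np.float64(2.75), np.float64(-0.2))
(82.0, np.float64(4.8), np.float64(-0.4)) (81.25, np.float64(5.36), np.float64(-0.0)) (80.5, np.float64(6.1), np.float64(-1.4)) (79.75, np.float64(7.49), np.float64(0.4)) (79.0, np.float64(4.01), np.float64(-0.1)) (78.25, np.float64(0.42), np.float64(-1.0))
t 28.8417 th 78.25
30.2
```

View pics/w3.png

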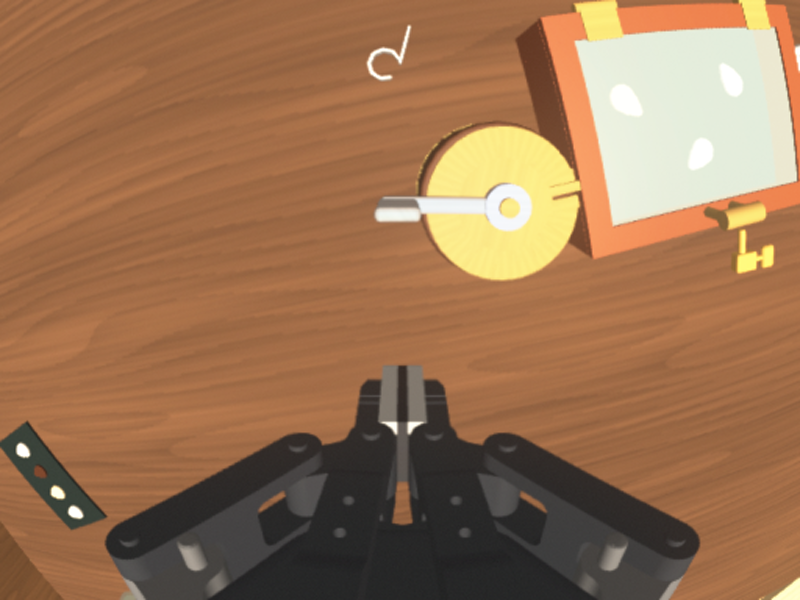

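All three clicks registered, and the slot at (566,190) is now filled by the brass tongue. On to the handle.

Run:
```python
from h import *
q=np.load('box.npy');c,s=np.cos(q[2]),np.sin(q[2])
def P(phi,dz=-.006):
    x=.08-.148*np.cos(phi)+.034*np.sin(phi); z=.0605+.148*np.sin(phi)+.034*np.cos(phi)
    return np.array([q[0]+c*x,q[1]+s*x,z+dz])
o=down(q[2])
arm.open_jaws()
arm.movep(P(0,.11),o); arm.move_l(P(0),o,feed=.1); arm.hold(.2)
base=np.array(arm.get_ft_force()); arm.clamp(35); print('open',arm.get_opening(),'f',np.array(arm.get_ft_force())-base,arm.get_t())
base=np.array(arm.get_ft_force()); ok=True
for phi in np.r_[.01,.02,.03,.045,.06,.08,np.arange(.15,1.16,.1)]:
    arm.move_l(P(phi),o,feed=.05); f=base-np.array(arm.get_ft_force()); print(round(phi,3),np.round(f,1),round(arm.get_opening(),3))
    if np.linalg.norm(f)>(9 if phi<.1 else 14): print('STOP'); break
print(arm.get_t())
p=viewer.camera('side'); save(p,'s4.png')
```

```text
open 0.3743523321306926 f [0.10168572 8.32752381 6.61606287] 34.0333
0.01 [-1.7  1.3  6.8] 0.365
0.02 [-0.6  1.   6.8] 0.363
0.03 [-1.4  0.6  7.9] 0.363
0.045 [-1.3  1.2  8.9] 0.363
STOP
35.0333
```

View pics/s4.png

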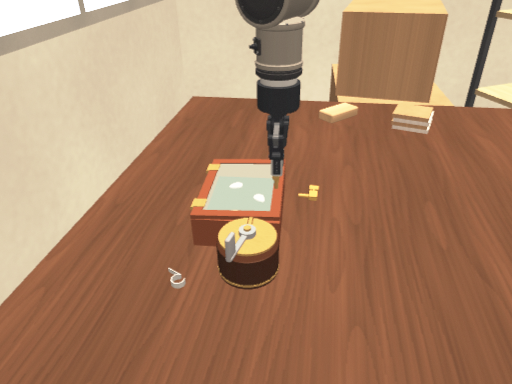

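Run:
```python
from h import *
q=np.load('box.npy');c,s=np.cos(q[2]),np.sin(q[2])
def P(phi,dz=-.006):
    x=.08-.148*np.cos(phi)+.034*np.sin(phi); z=.0605+.148*np.sin(phi)+.034*np.cos(phi)
    return np.array([q[0]+c*x,q[1]+s*x,z+dz])
o=down(q[2]); base=np.load('base.npy'); print(base-np.array(arm.get_ft_force()),arm.get_eef_pos()-P(.045))
for phi in np.r_[.06,.08,.1,.13,np.arange(.2,1.16,.1)]:
    arm.move_l(P(phi),o,feed=.06); f=base-np.array(arm.get_ft_force()); print(round(phi,3),np.round(f,1),round(arm.get_opening(),3))
    if np.linalg.norm(f)>(8 if phi<.12 else 12): print('STOP'); break
print(arm.get_t())
p=viewer.camera('side'); save(p,'s5.png')
```

```text
[ 0.27232987 -6.49351732  2.23268387] [-0.00048042  0.00181871 -0.00066811]
0.06 [-1.9 -6.3  3.4] 0.36
0.08 [-0.2 -7.2  2.4] 0.366
0.1 [-1.2 -6.6  1.6] 0.363
0.13 [-0.8 -6.5  1.1] 0.361
0.2 [-2.7 -6.9  1.6] 0.36
0.3 [ 0.5  0.4 -0. ] 0.036
0.4 [-0.6 -0.9  0.4] -0.001
0.5 [-0.5 -1.  -0.1] 0.007
0.6 [-1.1 -0.   0.6] 0.001
0.7 [ 0.2 -0.7  0.8] 0.005
0.8 [-0.1 -0.   0.4] 0.0
0.9 [ 0.4 -0.2 -0.2] -0.001
1.0 [-0.7 -0.6  0.6] -0.003
1.1 [0.4 0.2 1. ] 0.002
40.0083
```

View pics/s5.png

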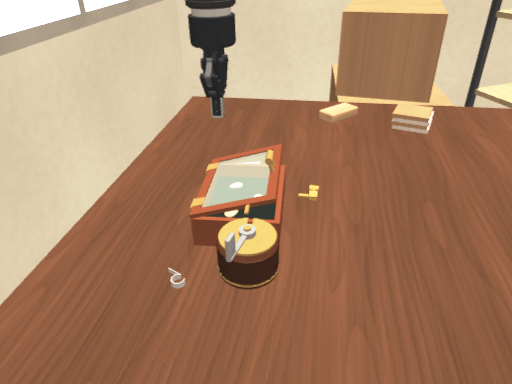

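The handle slipped out of the pads at about 0.2 rad, but the lid stayed up, with its front edge at about (281,150–198), and the tongue is free. I'll finish by pushing from underneath the front frame with the closed fingers. First I'll measure the lid angle and check reach.

```bash
cat > lift.py <<'E'
from h import *
q=np.load('box.npy');c,s=np.cos(q[2]),np.sin(q[2])
def W(x,y,z): return np.array([q[0]+c*x-s*y,q[1]+s*x+c*y,z])
def ori(al): # tool z=(cos al,0,-sin al) in box frame, tool y = -box y, tool x = up normal
    d=np.array([np.cos(al),0,-np.sin(al)]); n=np.array([np.sin(al),0,np.cos(al)])
    M=np.column_stack([n,np.cross(d,n),d]); return R.from_rotvec([0,0,q[2]])*R.from_matrix(M),d,n
def tcp(K,al): # K = tip upper corner (box x, z)
    o,d,n=ori(al); k=np.array([K[0],0,K[1]])-.011*d-.011*n
    return W(k[0],0.0,k[2]),o.as_rotvec()
def Kphi(phi,r=.135): return np.array([.08-r*np.cos(phi),.0605+r*np.sin(phi)])
E
python3 - <<'E'
from lift import *
p=viewer.camera('side'); T=np.array(p['T']); f=fpix(p)
cv2.imwrite('pics/s6.png',cv2.resize(p['color'][120:260,170:330,::-1],None,fx=4,fy=4,interpolation=cv2.INTER_CUBIC))
def pr(X): v=T[:3,:3].T@(X-T[:3,3]); return np.round([f*v[0]/v[2]+p['cx'],f*v[1]/v[2]+p['cy']],1)
for phi in (.1,.2,.25,.3,.35,.4):
    L=lambda x,y,z:W(.08+x*np.cos(phi)+z*np.sin(phi),y,.0605-x*np.sin(phi)+z*np.cos(phi))
    print(phi,*[(pr(L(*v))-[170,120])*4 for v in((-.16,.11,.008),(-.16,-.11,.008),(-.16,.11,0))])
print(arm.get_eef_pos(),arm.get_qpos())
for al in np.radians([15,20,30,40,50]):
    for K in (Kphi(.1)-[.08,0],Kphi(.2),Kphi(1.15)):
        print(np.degrees(al).round(),None if (j:=planner.inverse_kinematics(*tcp(K,al))) is None else np.round(j,2))
E
```

```text
0.1 [439.2 363.6] [463.2 136.4] [440.8 378.8]
0.2 [432.  332.8] [458. 110.] [435.6 348.4]
0.25 [427.2 317.6] [454.   97.2] [431.6 332.8]
0.3 [421.2 302. ] [449.6  84. ] [426.8 317.6]
0.35 [414.4 286.8] [444.4  71.2] [420.8 302. ]
0.4 [406.8 271.6] [438.4  58.4] [414.  286.8]
[ 0.65543203 -0.12521118  0.20157229] [-3.03486222e-01  6.25488245e-01  1.11078257e+00 -4.36752726e-05
  1.40604446e+00  1.21022975e+00]
15.0 [-1.15  1.14  2.61  2.02  1.56 -2.14]
15.0 [-0.84  0.95  2.46  2.28  1.48 -1.78]
15.0 [-0.66  0.61  2.29  2.36  1.13 -1.39]
20.0 [-1.11  1.01  2.62  2.08  1.44 -2.03]
20.0 [-0.82  0.84  2.45  2.3   1.32 -1.69]
20.0 [-0.64  0.53  2.26  2.31  0.97 -1.3 ]
30.0 [-1.02  0.74  2.59  2.15  1.14 -1.75]
30.0 [-0.76  0.65  2.4   2.28  0.98 -1.49]
30.0 [-0.6   0.41  2.17  2.1   0.66 -1.01]
40.0 [-0.9   0.52  2.5   2.09  0.81 -1.43]
40.0 [-0.69  0.5   2.31  2.12  0.66 -1.2 ]
40.0 [-0.55  0.34  2.05  1.62  0.45 -0.48]
50.0 [-0.79  0.38  2.38  1.8   0.52 -0.98]
50.0 [-0.61  0.42  2.19  1.67  0.41 -0.65]
50.0 [-0.5   0.32  1.91  0.9   0.45  0.27]
```

View pics/s6.png

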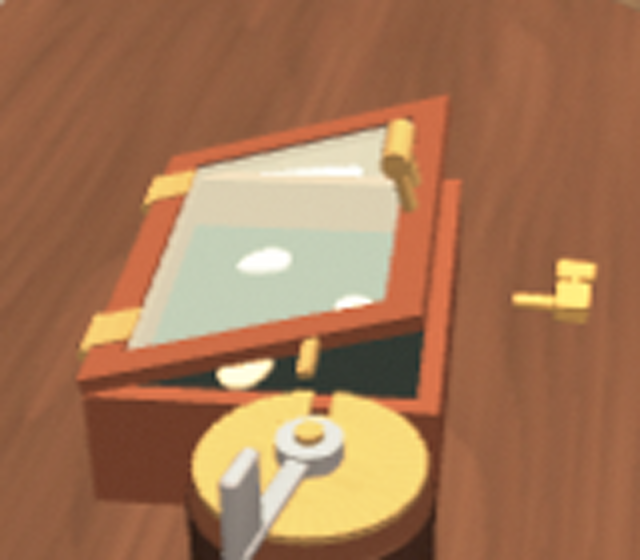

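The lid stands at about 0.25 rad. Reaching under it would need an awkward arm pose, so I'll regrasp the handle. It slipped within about 7 mm of travel, which means the pads held only the top of the bar. This time I'll grip 7 mm deeper, shift 2 mm in +y, squeeze harder, and let the tool follow half the lid's tilt.

```bash
cat > grab.py <<'E'
from lift import *
def G(phi,back=0,deep=.013):
    o,d,n=ori(np.pi/2+phi/2)
    x=.08-.148*np.cos(phi)+.034*np.sin(phi); z=.0605+.148*np.sin(phi)+.034*np.cos(phi)
    k=np.array([x,0,z])+(deep-back)*d
    return W(k[0],.002,k[2]),o.as_rotvec()
E
python3 - <<'E'
from grab import *
print([planner.inverse_kinematics(*G(x)) is not None for x in (.25,.7,1.15)])
arm.move_l(G(.25,.09)[0]+[.03,0,.02],G(.25)[1],feed=.2); arm.open_jaws()
arm.move_l(*G(.25,.05),feed=.15); arm.move_l(*G(.25),feed=.08); arm.hold(.1)
base=np.array(arm.get_ft_force()); print('pre',np.round(base,1))
arm.clamp(60); print(arm.get_opening(),np.array(arm.get_ft_force())-base,arm.get_t())
for phi in np.arange(.3,1.21,.05):
    arm.move_l(*G(phi),feed=.08); f=base-np.array(arm.get_ft_force()); op=arm.get_opening()
    print(round(phi,2),np.round(f,1),round(op,3))
    if op<.3 or np.linalg.norm(f)>20: print('STOP'); break
print(arm.get_t()); p=viewer.camera('side'); save(p,'s7.png')
E
```

```text
[True, True, True]
pre [ 0.3 -0.3  0.3]
0.4008797847971316 [-0.90280025  1.63864038  1.06643345] 43.3583
0.3 [ 3.1 -1.  -0.5] 0.401
0.35 [ 1.6 -0.5  0.6] 0.396
0.4 [ 2.9 -2.3  1.5] 0.398
0.45 [ 2.1 -3.   2.4] 0.402
0.5 [ 0.3 -3.6  3.8] 0.4
0.55 [-2.2 -4.1  5.4] 0.397
0.6 [-3.5 -4.8  8.4] 0.397
0.65 [-3.4 -5.2  8.6] 0.398
0.7 [-2.9 -5.2  8.9] 0.397
0.75 [-2.7 -5.2  8.8] 0.394
0.8 [-1.7 -5.3  9.9] 0.394
0.85 [-0.9 -6.6  7.6] 0.396
0.9 [-0.6 -5.9  8.3] 0.395
0.95 [ 0.6 -6.6  8.1] 0.392
1.0 [ 1.  -7.3  8. ] 0.391
1.05 [ 2.5 -7.1  8.5] 0.397
1.1 [ 4.4 -8.9  7.2] 0.398
1.15 [ 4.3 -7.9  7. ] 0.395
1.2 [ 5.1 -9.2  7.1] 0.392
48.1917
```

View pics/s7.png

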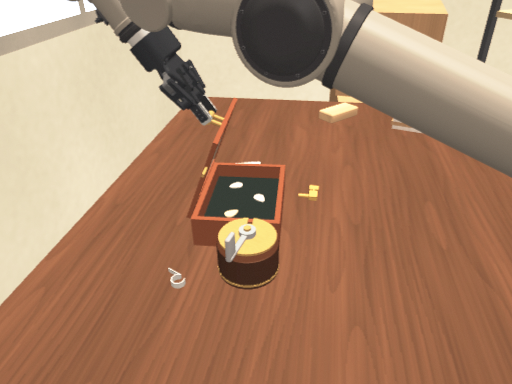

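The lid is well open, at about 1.2 rad, with the handle still in the jaws near (210,118). Now I'll release, back out along the fingers and check.

Run:
```python
from grab import *
arm.open_jaws(); arm.hold(.2)
arm.move_l(*G(1.2,.09),feed=.12); P,o=G(1.2,.09); arm.move_l(P+[0,0,.06],o,feed=.15); arm.hold(.5)
print(arm.get_ft_force(),arm.get_opening(),arm.get_t()); p=viewer.camera('side'); save(p,'s8.png')
```

```text
Traceback (most recent call last):
station.PlanningError: the arm cannot follow that straight line within its joint ranges
```

Run:
```python
from grab import *
P=np.array(arm.get_eef_pos());print(P,arm.get_opening(),arm.get_qpos())
for v in ([.02,0,.10],[0,0,.10],[0,0,.07],[.0,0,.05]):
    try: arm.move_l(P+v,feed=.12); print('moved',v); break
    except arm.PlanningError as e: print(e)
arm.hold(.3)
print(arm.get_ft_force(),arm.get_t()); p=viewer.camera('side'); save(p,'s8.png')
```

```text
[ 0.66331848 -0.12286684  0.19992778] 1.0033964937435034 [-0.22186608  1.20154182  0.08677921 -0.23797474  2.42092953  1.15842087]
the arm cannot follow that straight line within its joint ranges
the arm cannot follow that straight line within its joint ranges
the arm cannot follow that straight line within its joint ranges
the arm cannot follow that straight line within its joint ranges
[ 0.09677683 -0.02789637  0.54547109] 49.3
```

View pics/s8.png

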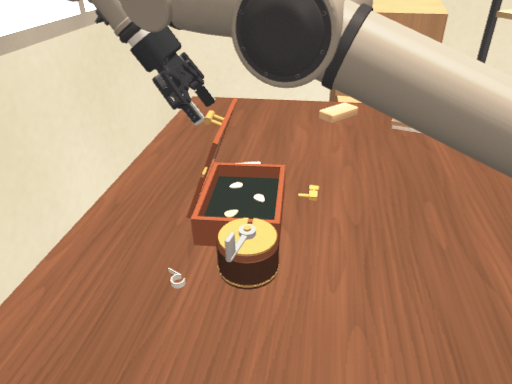

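The jaws are free and the lid is holding by itself. The arm is near full stretch, so I'll back out upward while reducing the tilt.

Run:
```python
from grab import *
P=np.array(arm.get_eef_pos())
for t,v in [(t,v) for v in ([.015,0,.07],[.008,0,.06],[.008,0,.04],[0,0,.04]) for t in (.45,.3,.15)]:
    try: arm.move_l(P+v,ori(np.pi/2+t)[0].as_rotvec(),feed=.08); print('moved',t,v,arm.get_eef_pos()); break
    except arm.PlanningError as e: pass
arm.hold(.3)
print(arm.get_ft_force(),arm.get_t())
P=np.array(arm.get_eef_pos())
try: arm.move_l(P+[0,0,.06],ori(np.pi/2)[0].as_rotvec(),feed=.1); print('up')
except arm.PlanningError as e: print(e)
arm.hold(.5); p=viewer.camera('side'); save(p,'s9.png'); print(arm.get_ft_force(),arm.get_t(),arm.get_eef_pos())
```

```text
moved 0.3 [0.015, 0, 0.07] [ 0.67818028 -0.12271567  0.26880122]
[0.5163707  0.20908424 0.11096825] 50.6917
up
[-0.03516377 -0.32613896  0.17353452] 51.9833 [ 0.67842486 -0.12273721  0.32900711]
```

View pics/s9.png

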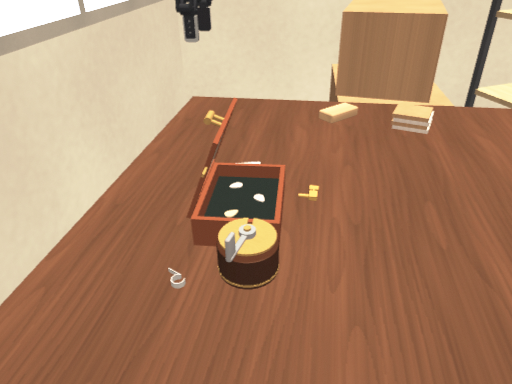

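The lid is standing open by itself, the gripper is clear at (190,20), and the items on the counter are where they started.

```bash
python3 -c "
from h import *
workorder.close_job(); print(arm.get_t())"
```

```text
the job is handed in; nothing more can be done
the job is handed in; nothing more can be done
```

The cedar pick box is open and the job is handed in. The lid stands by itself at about 1.2 rad (past the 0.8 rad needed), and the gripper is clear of everything.

- **Catch:** I pushed the lever clockwise through about 40° of free play, then counted three clicks. The push peaked at 7.2, 7.6 and 7.5 N, under the 18 N limit. The picture afterwards showed the disc's slot over the tongue.
- **Lid:** My first grip on the handle was too shallow and slipped off at about 0.25 rad; the lid stayed where it was. I gripped again, deeper, and raised it to about 1.2 rad, with up to about 13 N at the wrist.
- **Letting go:** The straight retreats I tried first were out of the arm's reach, so I backed out upward while straightening the tool.
- **Last checks:** The wrist force was about 0, and in the final picture the lid had not moved after release. The tuning machine and thumb pick looked undisturbed. The pickup cover is mostly hidden behind the lid in that view, so I couldn't check it closely, but the arm never worked near it. The clock read 52 s of the 72 s allowed just before I handed in.

The 1.2 rad is the angle I commanded, which the picture supports; I did not measure it separately.

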